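# Slide the reagent carrier over the sill into the analyser until it latches

## Task

Take the reagent carrier by its upright grip, lead its nose over the raised sill of the analyser and slide it along the deck between the rails, kept low and near level so that the three bottles stay standing in their pockets. Press it gently up against the sprung stop until the catch snaps up into the carrier's underside and holds it there, then let go. Do not ram the sill, the rails or the stop, and leave the things standing around where they are.

Things in the scene. Friction and masses are not known exactly. Their poses are not given: they have to be found in the camera images.
- carrier_grip (a point): Centre of the carrier's upright grip, the point to hold: a fin 12 mm thick (y), 34 mm long (x), at the heel of the tray, its top 62 mm and this point 43 mm above the tray's flat underside, 122 mm behind the nose face; the heel edge is 18 mm behind it. Axes: x to the nose (leading end), y left, z up. Mass centre of carrier with bottles about 55 mm ahead of this point.
- carrier_nose (a point): Middle of the lower edge of the carrier's nose face, on the underside; axes as carrier_grip.
- carrier: The carrier, a loose grey plastic tray, 140 mm long (x), 108 mm wide (y): a base plate 6 mm thick, on it a block 88 mm wide and 14 mm high with 2 x 2 pockets 10 mm deep, and the grip behind the block. About 0.45 kg with bottles. Origin at the middle of its underside, 52 mm ahead of and 43 mm below carrier_grip; x to the nose, z up.
- sill (a point): Middle of the front upper edge of the analyser's deck, on the deck's top surface, 30 mm above the table; x points into the bay (the way the carrier goes), y left, z up. The carrier waits in front of it on a separate loading shelf without side walls, whose top is 3 to 7 mm lower than the deck (a step up), across a 6 mm gap. Once home, the whole carrier is on the deck.
- analyser: The bench analyser, fixed: deck with rails, stop and catch and, from 204 mm behind the sill, a white housing 92 mm high; nothing above the deck. Origin on the table straight below point sill, same axes.
- stop (a joint): How far the sprung stop (a black rubber pad, 34 mm wide, across the deck's middle) is pressed in, m: 0 free, 0.012 solid. It resists with 2.8 N at first touch, then 0.7 N more per mm; carrier friction adds 2 to 4 N. Its unit is clamped for carriers of various lengths: the free pad stands 139 to 171 mm behind the sill; today's place is not measured, it is found by feel.
- catch (a joint): Steel catch with a sloped front in mid-deck, carried by the stop's unit, m: 0 up (4 mm proud of the deck), 0.0045 pressed down. The nose rides it down (1 to 2 N); once the stop is pressed in 4 mm it snaps up into a slot under the carrier and keeps it from sliding back, the stop staying pressed in about 4 mm. The stop may be pressed up to 8 mm farther before it is solid.
- bottle_a_mid (a point): Small white-capped bottle, 34 mm across, 62 mm tall, standing loose in a pocket of the carrier (front left); the point is its centre half-way up; z along its axis.
- bottle_b_mid (a point): Same kind of bottle, front right pocket; centre half-way up.
- bottle_c_mid (a point): Same kind of bottle, rear left pocket; centre half-way up.
- timer: Bystander: lab timer lying on the table, 62 x 66 x 20 mm; origin under its centre.
- spare_bottle: Bystander: small white-capped bottle on the table, 34 mm across, 62 mm tall; origin under its centre.
- rail_mouth (a point): On the deck, midway between the rails where they begin, 34 mm behind the sill; axes as sill. Rails 113 mm apart (2.5 mm free each side of the carrier), mouths flared outward from here back to 4 mm behind the sill. From 8 mm farther in, lips reach 9 mm inward over the base plate, undersides 12 mm above the deck (6 mm clear): no setting in from above, and the nose must be low.
Mind the look-alikes: they are no part of the job. What is shaped like the part that bears bottle_c_mid but blue, purple or yellow is not meant.

How it is judged:
On the way:
1. the carrier's nose lies over the deck, past the sill (x of carrier_nose in the frame of sill above 0.015 m and z of carrier_nose in the frame of sill above -0.002 m), for 0.1 s.
At the end, for the whole second after the job is handed in: Carrier at rest flat on the deck (2 mm, 0.03 rad) between the rails, in line (0.06 rad), wholly past the sill; catch up (within 1.5 mm) and holding it against the stop, which stays pressed in 2 to 8 mm; the three bottles upright (0.12 rad), down in their pockets (value of joint stop between 0.002 and 0.008 m and value of joint catch below 0.0015 m and x of carrier in the frame of sill above 0.07 m and z of carrier in the frame of sill between -0.002 and 0.002 m and angle between the x axis of carrier and the x axis of sill, either way round below 0.06 rad and angle between carrier's own z axis and vertical below 0.03 rad and linear speed of carrier below 0.01 m/s and angle between each of bottle_a_mid, bottle_b_mid, bottle_c_mid's own z axis and vertical below 0.12 rad and z of each of bottle_a_mid, bottle_b_mid, bottle_c_mid in the frame of carrier below 0.044 m); the robot touches nothing.
It fails at once if the carrier is pressed on the analyser (sill, deck, rails or stop) with more than 25 N (contact force between carrier and analyser above 25 N).
It fails at once if the carrier is tilted more than 0.2 rad (angle between carrier's own z axis and vertical above 0.2 rad).
It fails at once if the carrier is lifted more than 25 mm above the deck (z of carrier in the frame of sill above 0.025 m).
It fails at once if a bottle tips (angle between any of bottle_a_mid, bottle_b_mid, bottle_c_mid's own z axis and vertical above 0.4 rad).
It fails at once if a bystander is moved more than 20 mm (distance of any of timer, spare_bottle from where it was at the start of the episode above 0.02 m).
It also fails if it takes over 48 s, if anything falls off the work surface, if the arm or the gripper's body presses on something with over 40 N, if the wrist force passes 120 N, or if a joint passes its speed limit or range.

## Robot

A 6-joint arm with a two-finger parallel gripper is mounted at the origin on a cart in front of the work surface, level with it; the furniture and walls round the work are solid. World frame = base frame: x ahead of the robot, y to its left, z up, the work surface at z = 0. Lengths are in m, angles in rad, forces in N, time in s.
With the tool pointing down it reaches from about 0.375 to 0.9 m from the base axis. Payload 3.1 kg.
Tool frame: the origin (TCP) lies at the very end of the fingers, on their centre line; the grasp point (between the pads) lies 19 mm behind it (manip.pinch_z is the distance from the TCP to the grasp point, in m); z points along the fingers, y is the direction in which the jaws open and shut (so a half turn about z gives the same grasp; the last joint's range is limited). The gripper opens to 85 mm and grips with 20 to 120 N. Pads are 22 mm wide; open, the fingers measure 114 mm over their backs; the gripper's body (76 mm by 85 mm) begins 54 mm behind the grasp point. The pads swing forward as they close: fully open they stand 13 mm farther back than shut.
Start: joints at [-1.331, 0.527, 1.433, -0, 1.181, -0.178], TCP at [0.254, -0.571, 0.197] pointing down, gripper open.
Joint ranges: [-3.08, 3.08], [-0.75, 2.2], [0.22, 2.44], [-1.43, 4.57], [0, 2.65], [-2.85, 2.85]. Speed limits (rad/s): [2.79, 2.79, 3.14, 3.14, 3.14, 3.14].

## Interface

Orientations are given as a unit quaternion [x, y, z, w].
In Python, from station import manip gives the robot as it stands.
- The arm moves only by the tool drive_tool, never from a script. Its argument "increments" is a list of rows, each a list of 7 numbers: the closure in counts, from 0 (fully open) to 255 (shut), then the shift along the tool's x, y, z in cm, then the turn, a rotation vector about the tool's x, y, z in rad. A call has 1 to 20 rows; each row is the pose to reach, as a shift and turn from the pose commanded when the call began, along the tool's axes at that moment; what a row does not reach only later rows make up. A row lasts 1/10 s, in which the tool goes at most 50 mm and 8.59 degrees, less where a joint would pass 70% of its speed; a pose out of reach is approached as far as the arm can. A call with a gripper value outside its range is refused whole. The fingers move at their own pace and stop on an object; "force" is the grip in N (left out, the last holds). Time passes only in rows, so rows that repeat a pose let the fingers close. It gives the time, the measured TCP pose, the force and the opening at its end, in the units of the state.
- manip.sense(): the state, without advancing time (a new reading comes with each control period).
- manip.snapshot(name): name is "scene" or "top"; returns the picture (420x560x3 uint8, red, green, blue); there is no depth.
- manip.camera_model(name): a dict with "mtx" (3x3 intrinsics, pixels), "k1" (the pictures are not rectified: a ray, as slopes to the right and down, at radius r is drawn at 1 + k1 r^2 times it, then the intrinsics apply), "cam_to_world" (4x4, takes a point from camera to world coordinates). Camera axes: x right, y down, z forward; pixel columns grow to the right and rows downward; lengths in m; the calibration is good to about 2 mm. A picture is of the moment at which its call begins. camera_model takes no time and is no camera call.
- manip.sign_off(): hands the job in, once; it reports no verdict.
The state is a dict: "t": time; "q": joint angles; "qd": joint speeds; "tau": joint torques, N m; "tcp_pos": TCP position; "tool_rot": TCP orientation; "force": force on the tool from outside, world axes, zero at the start; "ft_torque": the same for the moment, N m; "finger_gap": opening from 0.0 (shut) to 1.0 (fully open).
Only numpy, scipy, OpenCV 4.12 (cv2) and the standard library are available. Lean on these libraries where they do the work, as an engineer would, in place of code of your own. Each camera call takes 0.05 s, during which the arm holds its last target. There are 200 camera calls.

## Working session

There is one attempt and no reset: what is moved stays moved. The work goes in short steps, Python scripts to look and compute and a tool call to move; the robot and the scene stay as the last step left them, time stands still between calls to the robot, and variables do not carry over. Pictures are saved under pics/ and viewed, about 8 in all and at most 12, crops included, and the job is handed in when it is done.

Besides the shell and the picture viewer there is one more tool, called after ">>>" as name([rows], argument=value, ...), one row to a line, values as JSON. drive_tool: Moves the arm, as the interface text tells. Its arguments: {"type":"object","properties":{"increments":{"type":"array","items":{"type":"array","items":{"type":"number"}}},"force":{"type":"number"}},"required":["increments"]}

```bash
mkdir -p pics
cat > h.py <<'E'
import numpy as np, cv2
from station import manip
def snap(n,f):
    im=manip.snapshot(n); cv2.imwrite('pics/'+f,cv2.cvtColor(im,cv2.COLOR_RGB2BGR)); return im
def ray(n,u,v):
    c=manip.camera_model(n);K=np.array(c['mtx']);k=c['k1'];T=np.array(c['cam_to_world'])
    d=np.linalg.solve(K,[u,v,1.])[:2];p=d.copy()
    for _ in range(30): p=d/(1+k*(p@p))
    return T[:3,3],T[:3,:3]@np.array([p[0],p[1],1.])
def onz(n,u,v,z):
    o,d=ray(n,u,v); return o+d*(z-o[2])/d[2]
def proj(n,P):
    c=manip.camera_model(n);K=np.array(c['mtx']);T=np.array(c['cam_to_world'])
    q=T[:3,:3].T@(np.asarray(P,float)-T[:3,3]);p=q[:2]/q[2];p=p*(1+c['k1']*(p@p))
    return (K@[p[0],p[1],1.])[:2]
E
python3 - <<'E'
from h import *
for n in('scene','top'):
    im=snap(n,n+'0.png'); c=manip.camera_model(n); print(n,np.round(c['cam_to_world'],3).tolist(),np.round(c['mtx'],1).tolist(),c['k1'])
s=manip.sense(); print(s['t'],s['tcp_pos'],s['tool_rot'],s['force'],s['finger_gap'],manip.pinch_z)
E
```

```text
scene [[-0.684, -0.31, 0.661, -0.039], [-0.73, 0.299, -0.615, 0.67], [-0.007, -0.902, -0.431, 0.454], [0.0, 0.0, 0.0, 1.0]] [[431.2, 0.0, 278.1], [0.0, 431.2, 205.7], [0.0, 0.0, 1.0]] -0.008816141990745792
top [[0.02, -0.997, 0.07, 0.452], [-1.0, -0.02, 0.003, 0.14], [-0.001, -0.07, -0.998, 0.949], [0.0, 0.0, 0.0, 1.0]] [[468.8, 0.0, 286.0], [0.0, 468.8, 209.7], [0.0, 0.0, 1.0]] -0.14909824401843363
0.1 [ 0.25345191 -0.57053186  0.19611468] [ 9.78253712e-01  2.07409492e-01 -4.53682746e-05 -9.88053116e-04] [-0.2106547   0.25309845  0.7147064 ] 1.0023762191530843 0.0187
```

View pics/top0.png

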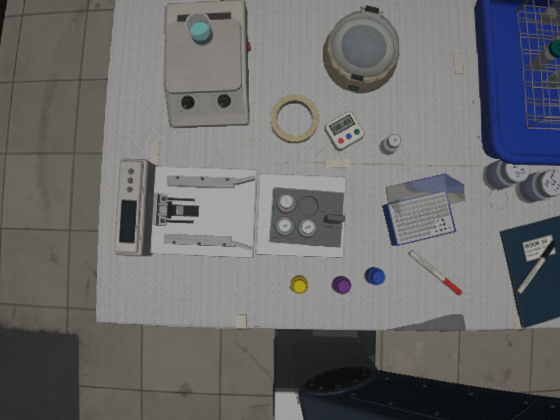

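View pics/scene0.png

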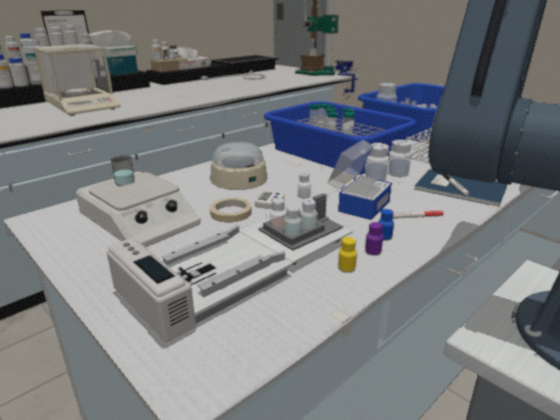

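Carrier candidates: the grey tray at top (306,217) with grip fin at about (337,218) and three white-capped bottles. The look-alikes are the yellow (300,285), purple (342,285) and blue (376,276) bottles, and the white spare bottle (393,143). I choose the tray and check it in a crop.

Run:
```python
import cv2
im=cv2.imread('pics/top0.png')[155:270,110:360]
cv2.imwrite('pics/crop0.png',cv2.resize(im,None,fx=3.2,fy=3.2,interpolation=cv2.INTER_CUBIC))
g=cv2.cvtColor(cv2.imread('pics/top0.png'),cv2.COLOR_BGR2GRAY)
print(g[195,262:355].tolist()); print(g[228,318:355].tolist())
print(g[160:262,262].tolist());print(g[170,245:275].tolist());print(g[250,245:275].tolist())
```

```text
[165, 165, 166, 164, 165, 165, 164, 166, 165, 165, 130, 85, 76, 78, 87, 89, 87, 87, 86, 97, 105, 107, 121, 137, 140, 134, 122, 106, 98, 91, 88, 88, 87, 88, 87, 87, 87, 87, 88, 87, 87, 87, 87, 85, 86, 85, 80, 82, 83, 86, 87, 86, 86, 86, 85, 86, 86, 85, 86, 86, 87, 85, 85, 85, 86, 86, 86, 85, 86, 86, 86, 86, 85, 85, 87, 85, 84, 86, 86, 85, 84, 90, 142, 149, 146, 150, 146, 144, 142, 144, 146, 148, 149]
[86, 86, 87, 86, 87, 85, 87, 86, 87, 87, 88, 86, 85, 86, 86, 84, 85, 86, 84, 84, 84, 83, 82, 99, 148, 164, 151, 146, 146, 149, 147, 144, 144, 144, 145, 146, 147]
[148, 150, 147, 146, 146, 147, 148, 149, 150, 148, 150, 149, 151, 142, 160, 165, 165, 166, 166, 164, 165, 166, 166, 165, 165, 164, 165, 165, 166, 166, 165, 165, 165, 165, 165, 165, 165, 166, 166, 165, 167, 165, 164, 166, 166, 166, 164, 166, 165, 163, 164, 166, 164, 166, 165, 165, 167, 165, 164, 167, 165, 165, 165, 167, 165, 165, 165, 165, 165, 165, 165, 165, 164, 166, 164, 167, 166, 165, 166, 165, 165, 166, 165, 164, 165, 166, 164, 165, 164, 166, 166, 166, 166, 164, 110, 142, 149, 147, 148, 149, 148, 147]
[162, 160, 160, 157, 156, 157, 155, 155, 157, 156, 154, 145, 138, 145, 146, 145, 149, 150, 148, 148, 148, 148, 148, 145, 146, 147, 149, 150, 149, 149]
[164, 165, 163, 162, 158, 151, 159, 140, 127, 146, 134, 143, 164, 166, 165, 167, 164, 166, 165, 164, 165, 166, 165, 166, 164, 165, 164, 165, 164, 166]
```

View pics/crop0.png

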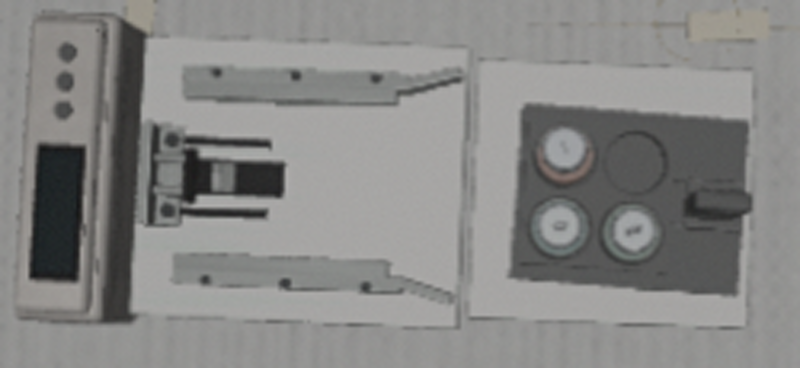

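The crop confirms the grey tray: front bottles at crop (567,150) and (560,228), rear left at (633,230), grip at (718,203), so the nose points to image left (+y world). The bay runs left with rails at crop rows 100 and 257, and the sill at about crop x=465. Next I measure the edges.

Run:
```python
from h import *
g=cv2.GaussianBlur(cv2.cvtColor(cv2.imread('pics/top0.png'),cv2.COLOR_BGR2GRAY),(3,3),0).astype(float)
def edge(kind,a,b,sgn,w=4,n=40):
    # a,b pixel ends; search across; sgn: sign of gradient along +row/+col
    P=[]
    for t in np.linspace(0,1,n):
        u=a[0]+t*(b[0]-a[0]);v=a[1]+t*(b[1]-a[1])
        if kind=='h':
            c=int(round(u));s=np.arange(int(round(v))-w,int(round(v))+w+1);d=sgn*(g[s+1,c]-g[s-1,c])
        else:
            c=int(round(v));s=np.arange(int(round(u))-w,int(round(u))+w+1);d=sgn*(g[c,s+1]-g[c,s-1])
        d=np.clip(d,0,None);i=int(d.argmax())
        if d[i]<8: continue
        j=np.arange(max(0,i-1),min(len(s),i+2));x=(d[j]*s[j]).sum()/d[j].sum()
        P.append((c,x) if kind=='h' else (x,c))
    return np.array(P)
def line(name,P,z):
    W=np.array([onz('top',u,v,z)[:2] for u,v in P])
    for _ in range(3):
        vx,vy,x0,y0=cv2.fitLine(W.astype(np.float32),cv2.DIST_HUBER,0,1e-5,1e-5).ravel()
        r=(W-[x0,y0])@[-vy,vx]; k=abs(r)<max(.0008,2*np.std(r)); W=W[k]
    a=np.arctan2(vy,vx); print(name,len(W),'pt',round(x0,4),round(y0,4),'dir',round(np.degrees(a)%180,2),'rms mm',round(1e3*np.std(r),2)); return x0,y0,vx,vy
ZD=.03;ZS=.025
line('sill',edge('v',(256,177),(253.5,250),-1),ZD)
line('deckL(up)',edge('h',(160,167.5),(250,169.5),1),ZD)
line('deckR',edge('h',(160,254.5),(250,257),-1),ZD)
line('railup',edge('h',(169,185.8),(233,187.3),1),ZD+.014)
line('raillo',edge('h',(166,233.8),(229,236.5),-1),ZD+.014)
line('shelf front',edge('v',(259,178),(257,250),1),ZS)
z=ZS+.006
U=line('car up',edge('h',(276,188),(341,191.8),-1),z)
L=line('car lo',edge('h',(271,241.5),(338,246.5),1),z)
N=line('nose',edge('v',(273.5,190),(269.5,238),-1),z)
H=line('heel',edge('v',(343.7,194),(340.5,245),1,3),z)
def X(A,B):
    t=np.linalg.solve([[A[2],-B[2]],[A[3],-B[3]]],[B[0]-A[0],B[1]-A[1]]);return np.array([A[0]+t[0]*A[2],A[1]+t[0]*A[3]])
C=[X(U,N),X(L,N),X(L,H),X(U,H)];print(np.round(C,4).tolist());C=np.array(C)
print('sizes',[round(np.linalg.norm(C[i]-C[i-1]),4) for i in range(4)],'ctr',C.mean(0))
for p in [(326,214),(344,214),(344,222),(328,222),(336,218)]: print(p,onz('top',*p,ZS+.062)[:2].round(4))
```

```text
sill 33 pt 0.5114 0.2063 dir 179.0 rms mm 0.33
deckL(up) 33 pt 0.5965 0.3189 dir 88.9 rms mm 0.51
deckR 38 pt 0.4251 0.296 dir 89.1 rms mm 0.48
railup 35 pt 0.5555 0.2905 dir 89.04 rms mm 0.42
raillo 33 pt 0.4645 0.3092 dir 89.08 rms mm 0.47
shelf front 39 pt 0.509 0.1974 dir 178.96 rms mm 0.57
car up 40 pt 0.5572 0.0986 dir 86.73 rms mm 0.4
car lo 36 pt 0.4492 0.1075 dir 86.62 rms mm 0.48
nose 36 pt 0.5058 0.1718 dir 176.94 rms mm 0.39
heel 34 pt 0.5035 0.0321 dir 176.97 rms mm 0.32
[[0.5612000226974487, 0.1688999980688095], [0.45320001244544983, 0.17470000684261322], [0.4449000060558319, 0.03519999980926514], [0.5533000230789185, 0.029500000178813934]]
sizes [np.float32(0.1396), np.float32(0.1082), np.float32(0.1397), np.float32(0.1085)] ctr [0.5031362  0.10206781]
(326, 214) [0.506  0.0681]
(344, 214) [0.5066 0.0348]
(344, 222) [0.4918 0.0346]
(328, 222) [0.4913 0.0642]
(336, 218) [0.499  0.0495]
```

```bash
cat >> h.py <<'E'
from scipy.spatial.transform import Rotation as R
def inc(pos,yaw_deg):
    s=manip.sense();r=R.from_quat(s['tool_rot']);c,n=np.cos(np.radians(yaw_deg)),np.sin(np.radians(yaw_deg))
    t=R.from_matrix([[c,n,0],[n,-c,0],[0,0,-1]])
    print('t',round(s['t'],2),'tcp',s['tcp_pos'].round(4),'F',np.round(s['force'],1),'M',np.round(s['ft_torque'],2),'gap',round(s['finger_gap'],3))
    print('cm',(r.inv().apply(np.asarray(pos)-s['tcp_pos'])*100).round(2),'rot',(r.inv()*t).as_rotvec().round(4))
E
python3 -c "
from h import *
inc([.5002,.0502,.15],86.8)"
```

```text
t 0.1 tcp [ 0.2535 -0.5705  0.1961] F [-0.2  0.3  0.7] M [ 0.07  0.01 -0.01] gap 1.002
cm [ 47.74 -46.71   4.72] rot [-0.0016 -0.0014 -1.0971]
```

>>> drive_tool([
  [0,12,-11.7,0,0,0,-0.27],
  [0,24,-23.4,0,0,0,-0.55],
  [0,36,-35,0,0,0,-0.82],
  [0,47.7,-46.7,0,0,0,-1.097],
  [0,47.7,-46.7,0,0,0,-1.097],
  [0,47.7,-46.7,0,0,0,-1.097],
  [0,47.7,-46.7,0,0,0,-1.097],
  [0,47.7,-46.7,0,0,0,-1.097],
  [0,47.7,-46.7,0,0,0,-1.097],
  [0,47.7,-46.7,0,0,0,-1.097],
  [0,47.7,-46.7,0,0,0,-1.097],
  [0,47.7,-46.7,0,0,0,-1.097],
  [0,47.7,-46.7,0,0,0,-1.097],
  [0,47.7,-46.7,0,0,0,-1.097],
  [0,47.7,-46.7,0,0,0,-1.097],
  [0,47.7,-46.7,4.7,0,0,-1.097],
  [0,47.7,-46.7,4.7,0,0,-1.097],
  [0,47.7,-46.7,4.7,0,0,-1.097],
  [0,47.7,-46.7,4.7,0,0,-1.097],
])

```text
t: 2.0
tcp_pos: [0.5009, 0.0483, 0.1513]
tool_rot: [0.727, 0.687, 0.001, 0.001]
force: [1.1, 0.9, 0.1]
finger_gap: 0.998
```

```bash
python3 -c "
from h import *
snap('scene','scene1.png')
inc([.5002,.0502,.049],86.8)
cv2.imwrite('pics/s1c.png',cv2.resize(cv2.imread('pics/scene1.png')[120:330,100:430],None,fx=2.3,fy=2.3))
o,d=ray('scene',320,200)
"
```

```text
t 2.05 tcp [0.5012 0.0483 0.1516] F [-0.   0.3  0. ] M [-0.   -0.03 -0.02] gap 1.001
cm [ 0.18 -0.14 10.26] rot [ 0.0029  0.0003 -0.0013]
```

View pics/s1c.png

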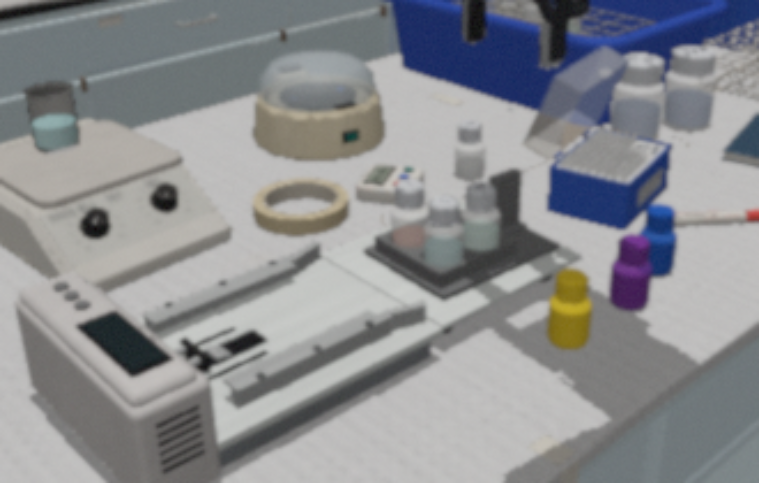

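The crop shows the open fingers above the grip at crop (475,20) and (550,35), with the fin at (510,195) free between them. The bottles stand and the path is clear, so I descend and grip.

>>> drive_tool([
  [0,0.2,-0.1,2,0,0,0],
  [0,0.2,-0.1,4.5,0,0,0],
  [0,0.2,-0.1,7,0,0,0],
  [0,0.2,-0.1,9,0,0,0],
  [0,0.2,-0.1,10,0,0,0],
  [0,0.2,-0.1,10.2,0,0,0],
  [0,0.2,-0.1,10.2,0,0,0],
  [0,0.2,-0.1,10.2,0,0,0],
])

```text
t: 2.85
tcp_pos: [0.5003, 0.0511, 0.0491]
tool_rot: [0.727, 0.687, 0.001, 0.001]
force: [0.4, -0.5, 0.1]
finger_gap: 1.0
```

>>> drive_tool([
  [80,0,0,0,0,0,0],
  [130,0,0,0,0,0,0],
  [170,0,0,0,0,0,0],
  [190,0,0,0,0,0,0],
  [200,0,0,0,0,0,0],
  [210,0,0,0,0,0,0],
  [220,0,0,0,0,0,0],
  [230,0,0,0,0,0,0],
  [255,0,0,0,0,0,0],
  [255,0,0,0,0,0,0],
  [255,0,0,0,0,0,0],
  [255,0,0,0,0,0,0],
], force=60)

```text
t: 4.05
tcp_pos: [0.4995, 0.0512, 0.0482]
tool_rot: [0.727, 0.687, 0.0, 0.0]
force: [1.3, -0.4, 3.4]
finger_gap: 0.11
```

```bash
python3 -c "
from h import *
inc([.5002,.0502,.049],86.8);snap('top','top2.png')"
```

```text
t 4.05 tcp [0.4995 0.0512 0.0482] F [ 1.3 -0.4  3.4] M [-0.03  0.03 -0.06] gap 0.11
cm [-0.09  0.08 -0.08] rot [ 0.0006  0.     -0.0002]
```

>>> drive_tool([
  [255,0,0,-0.2,0,0,0],
  [255,0,0,-0.4,0,0,0],
  [255,0,0,-0.6,0,0,0],
  [255,0,0,-0.8,0,0,0],
  [255,0,0,-1.0,0,0,-0.01],
  [255,0,0,-1.0,0,0,-0.025],
  [255,0,0,-1.0,0,0,-0.039],
  [255,0,0,-1.0,0,0,-0.039],
  [255,0,0,-1.0,0,0,-0.039],
], force=100)

```text
t: 5.0
tcp_pos: [0.4991, 0.0512, 0.058]
tool_rot: [0.713, 0.701, -0.0, -0.0]
force: [-0.2, 0.3, -2.6]
finger_gap: 0.091
```

```bash
python3 -c "
from h import *
snap('scene','scene2.png');snap('top','top3.png')
inc([.5070,.0902,.0577],89.05)
a=cv2.imread('pics/scene2.png')[150:300,180:400]; b=cv2.imread('pics/top3.png')[150:265,240:370]
cv2.imwrite('pics/c2.png',np.hstack([cv2.resize(a,(460,314)),cv2.resize(b,(340,314))]))
"
```

```text
t 5.1 tcp [0.4992 0.0512 0.058 ] F [-1.4  0.2 -4.2] M [-0.26 -0.04 -0.02] gap 0.09
cm [3.91 0.71 0.03] rot [-0.0001 -0.     -0.0004]
```

View pics/c2.png

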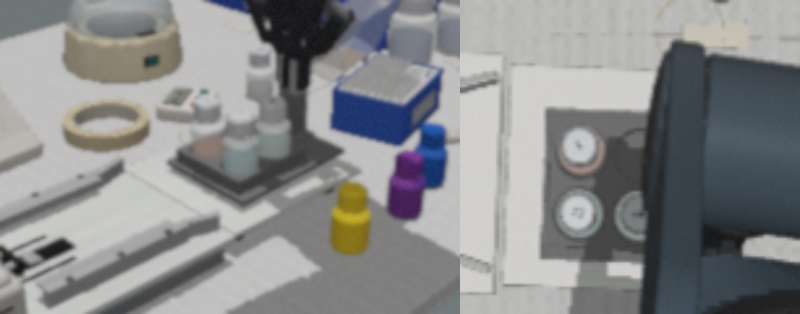

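Carrier is lifted: weight 4.2 N, bottles upright, nose edge at top3 col 273. I refine the yaw and lateral position of the nose.

```bash
cat > e.py <<'E'
from h import *
def edge(g,kind,a,b,sgn,w=4,n=40):
    P=[]
    for t in np.linspace(0,1,n):
        u=a[0]+t*(b[0]-a[0]);v=a[1]+t*(b[1]-a[1])
        c,m=(int(round(u)),int(round(v))) if kind=='h' else (int(round(v)),int(round(u)))
        s=np.arange(m-w,m+w+1);l=g[:,c] if kind=='h' else g[c]
        d=np.clip(sgn*(l[s+1]-l[s-1]),0,None);i=int(d.argmax())
        if d[i]<8: continue
        j=np.arange(max(0,i-1),min(len(s),i+2));x=(d[j]*s[j]).sum()/d[j].sum()
        P.append((c,x) if kind=='h' else (x,c))
    return np.array(P)
def line(name,P,cam,z):
    W=np.array([onz(cam,u,v,z)[:2] for u,v in P])
    for _ in range(3):
        vx,vy,x0,y0=cv2.fitLine(W.astype(np.float32),cv2.DIST_HUBER,0,1e-5,1e-5).ravel()
        r=(W-[x0,y0])@[-vy,vx]; W=W[abs(r)<max(.0008,2*np.std(r))]
    print(name,len(W),'pt',round(x0,4),round(y0,4),'dir',round(np.degrees(np.arctan2(vy,vx))%180,2),'rms',round(1e3*np.std(r),2)); return x0,y0,vx,vy
def gray(f): return cv2.GaussianBlur(cv2.cvtColor(cv2.imread('pics/'+f),cv2.COLOR_BGR2GRAY),(3,3),0).astype(float)
E
python3 - <<'E'
from e import *
g=gray('top3.png');z=.041
line('nose',edge(g,'v',(273.5,192),(271.5,242),-1),'top',z)
line('up',edge(g,'h',(276,189.6),(305,190.4),-1),'top',z)
line('lo',edge(g,'h',(274,244.5),(285,245),1),'top',z)
line('sill',edge(g,'v',(256,177),(253.5,250),-1),'top',.03)
E
```

```text
nose 40 pt 0.5004 0.1702 dir 178.72 rms 0.52
up 40 pt 0.555 0.1388 dir 89.07 rms 0.41
lo 40 pt 0.4476 0.1516 dir 85.7 rms 0.28
sill 34 pt 0.5078 0.2063 dir 178.9 rms 0.31
```

Run:
```python
from e import *
for z in(.025,.030,.035,.041,.046): print(z,[proj('scene',p+(z,)).round(1).tolist() for p in((.4476,.1696),(.5015,.1702),(.5555,.1692))])
g=cv2.cvtColor(cv2.imread('pics/scene2.png'),cv2.COLOR_BGR2GRAY)
for u in(290,294,298,278): print(u,'rows 228-256',g[228:257,u].tolist())
a=cv2.imread('pics/scene2.png')[205:265,250:350];cv2.imwrite('pics/c3.png',cv2.resize(a,(800,480),interpolation=cv2.INTER_CUBIC))
```

```text
0.025 [[296.9, 251.1], [277.2, 240.9], [259.6, 231.1]]
0.03 [[296.9, 248.9], [277.2, 238.7], [259.6, 229.0]]
0.035 [[297.0, 246.6], [277.2, 236.5], [259.5, 226.9]]
0.041 [[297.0, 243.8], [277.1, 233.8], [259.4, 224.3]]
0.046 [[297.0, 241.5], [277.1, 231.5], [259.3, 222.1]]
290 rows 228-256 [126, 127, 126, 123, 119, 113, 103, 85, 69, 61, 63, 60, 72, 88, 100, 88, 82, 103, 126, 145, 173, 194, 201, 201, 202, 202, 203, 202, 201]
294 rows 228-256 [129, 129, 128, 127, 127, 122, 115, 110, 94, 74, 60, 59, 62, 61, 74, 98, 108, 95, 83, 95, 117, 133, 157, 185, 199, 201, 201, 201, 200]
298 rows 228-256 [127, 124, 126, 124, 123, 116, 105, 81, 64, 62, 61, 59, 72, 93, 107, 112, 107, 92, 76, 91, 119, 142, 169, 193, 200, 201, 202, 202, 202]
278 rows 228-256 [94, 75, 62, 60, 61, 61, 69, 87, 86, 76, 79, 109, 130, 148, 176, 198, 205, 206, 204, 203, 203, 203, 202, 199, 182, 164, 135, 106, 97]
```

View pics/c3.png

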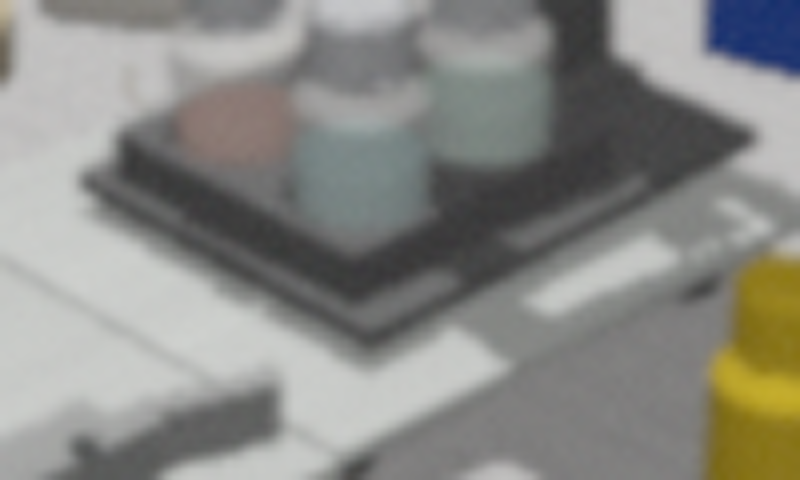

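Run:
```python
from e import *
for z in(.031,.035,.041): print('heel now',z,proj('scene',(.4452,.0302,z)).round(1).tolist())
for z in(.023,.025,.027,.031): print('rest nose,heel',z,proj('scene',(.4532,.1747,z)).round(1).tolist(),proj('scene',(.4449,.0352,z)).round(1).tolist())
for f in('scene2','scene1'):
  g=cv2.cvtColor(cv2.imread(f'pics/{f}.png'),cv2.COLOR_BGR2GRAY)
  for u in(336,339,342,344): print(f,u,'rows 214-236',g[214:236,u].tolist())
for u in(288,291,294,297): print(u,'rows 236-258',g[236:258,u].tolist())
```

```text
heel now 0.031 [344.9, 224.7]
heel now 0.035 [345.0, 223.0]
heel now 0.041 [345.2, 220.4]
rest nose,heel 0.023 [292.9, 251.9] [343.3, 228.9]
rest nose,heel 0.025 [292.9, 251.0] [343.3, 228.1]
rest nose,heel 0.027 [292.9, 250.1] [343.4, 227.2]
rest nose,heel 0.031 [292.9, 248.3] [343.5, 225.5]
scene2 336 rows 214-236 [193, 190, 178, 139, 94, 73, 67, 69, 69, 68, 71, 67, 79, 105, 125, 132, 133, 132, 133, 133, 131, 139]
scene2 339 rows 214-236 [190, 192, 193, 185, 157, 111, 75, 68, 70, 71, 69, 92, 117, 131, 133, 142, 153, 145, 135, 133, 141, 155]
scene2 342 rows 214-236 [187, 191, 192, 193, 187, 172, 131, 88, 73, 99, 150, 168, 155, 139, 134, 142, 166, 177, 162, 158, 169, 154]
scene2 344 rows 214-236 [175, 188, 190, 193, 192, 187, 170, 147, 139, 160, 182, 188, 176, 153, 136, 132, 136, 153, 178, 185, 163, 135]
scene1 336 rows 214-236 [190, 188, 188, 187, 189, 189, 188, 181, 154, 109, 76, 71, 68, 68, 69, 68, 84, 109, 123, 130, 131, 129]
scene1 339 rows 214-236 [189, 189, 190, 189, 189, 187, 190, 189, 187, 171, 132, 90, 68, 66, 67, 90, 121, 134, 131, 132, 131, 132]
scene1 342 rows 214-236 [185, 188, 189, 190, 187, 187, 189, 190, 190, 189, 179, 147, 108, 89, 107, 123, 139, 152, 178, 182, 158, 133]
scene1 344 rows 214-236 [170, 185, 188, 189, 189, 188, 188, 189, 189, 189, 188, 183, 169, 146, 132, 130, 130, 141, 169, 181, 159, 127]
288 rows 236-258 [107, 92, 72, 60, 59, 57, 62, 73, 94, 98, 83, 97, 148, 184, 198, 199, 199, 200, 200, 200, 200, 197]
291 rows 236-258 [115, 110, 96, 74, 60, 56, 58, 59, 67, 87, 99, 99, 87, 116, 167, 190, 199, 199, 200, 199, 198, 198]
294 rows 236-258 [112, 98, 78, 65, 56, 57, 57, 64, 87, 102, 107, 101, 80, 106, 157, 189, 196, 198, 199, 198, 199, 199]
297 rows 236-258 [93, 68, 61, 59, 59, 62, 76, 97, 109, 109, 92, 78, 120, 175, 196, 199, 197, 198, 198, 197, 200, 198]
```

Numbers say the nose sagged: it rose only about 5 mm while the heel rose about 12 mm, so about 0.05 rad nose-down. I pitch up and centre laterally, still over the shelf, and grip harder.

>>> drive_tool([
  [255,0,0,0,0,0.01,0],
  [255,0,0.1,0,0,0.02,0],
  [255,0,0.3,0,0,0.03,0],
  [255,0,0.5,0,0,0.04,0],
  [255,0,0.65,0,0,0.05,0],
  [255,0,0.7,0,0,0.05,0],
  [255,0,0.7,0,0,0.05,0],
  [255,0,0.7,0,0,0.05,0],
], force=120)

```text
t: 5.9
tcp_pos: [0.5061, 0.0512, 0.058]
tool_rot: [0.713, 0.701, 0.018, -0.018]
force: [-0.3, 0.5, -3.5]
finger_gap: 0.078
```

Run:
```python
from e import *
snap('scene','scene3.png');snap('top','top4.png')
inc([.5063,.0512,.058],89.05)
g=gray('top4.png');z=.041
line('nose',edge(g,'v',(273.5,190),(271.5,238),-1),'top',z)
line('up',edge(g,'h',(276,186.2),(300,186.8),-1),'top',z)
g=cv2.cvtColor(cv2.imread('pics/scene3.png'),cv2.COLOR_BGR2GRAY)
for z in(.03,.035,.041):print(z,[proj('scene',p+(z,)).round(1).tolist() for p in((.4542,.1702),(.452,.0302))])
for u in(288,291,294,297): print(u,'rows 232-254',g[232:254,u].tolist())
for u in(336,339,342,344): print(u,'rows 212-232',g[212:232,u].tolist())
a=cv2.imread('pics/scene3.png')[205:265,250:350];cv2.imwrite('pics/c4.png',cv2.resize(a,(800,480),interpolation=cv2.INTER_CUBIC))
```

```text
t 6.0 tcp [0.506  0.0512 0.058 ] F [-0.6  0.8 -4.3] M [-0.32  0.02 -0.02] gap 0.08
cm [-0.    0.03 -0.  ] rot [-0.0002 -0.05   -0.0002]
nose 37 pt 0.5259 0.1715 dir 0.23 rms 0.51
up 37 pt 0.5622 0.1345 dir 90.58 rms 0.08
0.03 [[294.2, 247.7], [342.3, 224.0]]
0.035 [[294.2, 245.4], [342.5, 221.9]]
0.041 [[294.3, 242.6], [342.6, 219.3]]
288 rows 232-254 [73, 62, 62, 62, 69, 76, 95, 99, 86, 82, 106, 127, 133, 135, 146, 175, 195, 201, 203, 203, 202, 202]
291 rows 232-254 [101, 79, 65, 63, 63, 60, 69, 93, 103, 98, 83, 88, 114, 130, 134, 138, 147, 163, 188, 200, 202, 202]
294 rows 232-254 [78, 64, 56, 57, 58, 69, 88, 105, 112, 108, 84, 79, 109, 127, 133, 137, 138, 158, 188, 199, 202, 202]
297 rows 232-254 [62, 59, 58, 60, 74, 97, 108, 112, 100, 82, 87, 113, 129, 134, 136, 144, 169, 193, 200, 201, 200, 201]
336 rows 212-232 [191, 191, 192, 190, 187, 171, 132, 89, 72, 71, 70, 69, 90, 118, 132, 136, 134, 133, 134, 134]
339 rows 212-232 [168, 186, 191, 192, 193, 191, 181, 143, 94, 72, 87, 127, 147, 145, 136, 143, 155, 147, 136, 141]
342 rows 212-232 [109, 169, 186, 191, 192, 192, 190, 187, 179, 175, 177, 186, 187, 180, 170, 184, 195, 189, 171, 179]
344 rows 212-232 [76, 128, 174, 187, 190, 192, 193, 191, 192, 193, 192, 192, 193, 192, 190, 195, 196, 197, 195, 187]
```

View pics/c4.png

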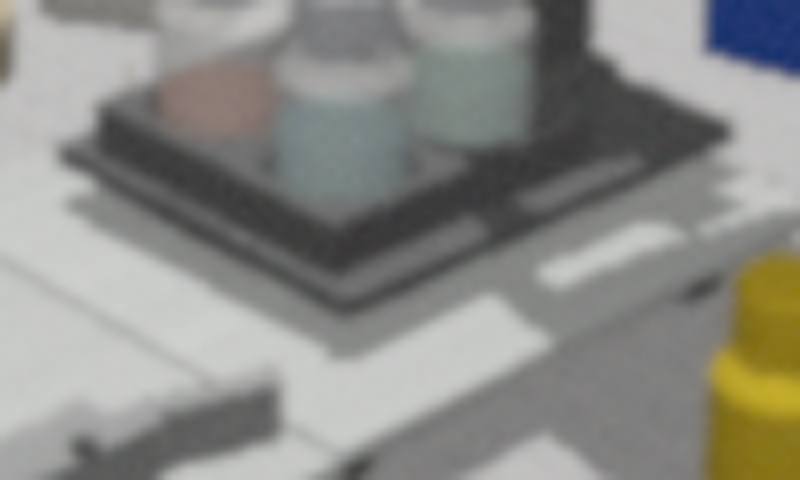

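The near nose corner is now at crop (340,310), about 10 mm above rest, and the heel about 9 mm, so it is level. Yaw is unclear because of shadow, so I redo it with a dark-level crossing.

Run:
```python
from e import *
for f in('top3.png','top4.png'):
    g=cv2.cvtColor(cv2.imread('pics/'+f),cv2.COLOR_BGR2GRAY).astype(float)
    print(f,[g[r,264:282].astype(int).tolist() for r in(192,215,236)], g[180:196,285].astype(int).tolist(), g[234:252,276].astype(int).tolist())
    L=100;P=[]
    for r in range(193,236):
        for c in range(282,262,-1):
            if g[r,c]<L<=g[r,c-1]: P.append((c-(L-g[r,c])/(g[r,c-1]-g[r,c]),r));break
    line('nose',np.array(P),'top',.041)
    for name,cs,rg in(('up',range(277,310),(200,180,-1)),('lo',range(274,290),(236,250,1))):
        P=[]
        for c in cs:
            for r in range(*rg):
                if g[r,c]<L<=g[r+rg[2],c]: P.append((c,r+rg[2]*(L-g[r,c])/(g[r+rg[2],c]-g[r,c])))
        if len(P)>4: line(name,np.array(P),'top',.041)
```

```text
top3.png [[208, 207, 206, 207, 207, 206, 209, 207, 164, 107, 107, 109, 110, 109, 110, 109, 109, 111], [206, 208, 208, 208, 207, 208, 206, 185, 139, 100, 98, 111, 112, 111, 110, 109, 111, 109], [208, 206, 207, 205, 209, 207, 170, 118, 112, 110, 111, 112, 112, 110, 108, 97, 87, 95]] [207, 207, 207, 205, 207, 207, 206, 207, 208, 205, 139, 111, 109, 111, 108, 108] [109, 111, 112, 109, 109, 103, 108, 111, 109, 109, 127, 197, 208, 207, 207, 207, 206, 206]
nose 21 pt 0.4953 0.1611 dir 179.43 rms 2.43
up 11 pt 0.5399 0.1103 dir 109.48 rms 0.56
lo 18 pt 0.4559 0.1455 dir 46.3 rms 2.4
top4.png [[215, 215, 215, 215, 215, 216, 215, 183, 133, 116, 109, 111, 115, 116, 116, 115, 116, 114], [215, 216, 215, 216, 215, 215, 215, 175, 119, 105, 107, 115, 116, 115, 116, 115, 107, 100], [214, 216, 215, 215, 214, 183, 136, 118, 116, 101, 85, 89, 94, 92, 94, 92, 87, 88]] [215, 216, 213, 215, 215, 214, 157, 119, 113, 115, 115, 111, 126, 168, 203, 209] [115, 115, 94, 111, 116, 115, 112, 113, 201, 217, 215, 215, 213, 215, 213, 214, 215, 215]
nose 19 pt 0.5146 0.1608 dir 178.87 rms 2.12
up 9 pt 0.5471 0.1112 dir 100.69 rms 1.65
lo 13 pt 0.4637 0.1529 dir 93.06 rms 0.22
```

Run:
```python
from e import *
for f in('top3.png','top4.png'):
    g=cv2.cvtColor(cv2.imread('pics/'+f),cv2.COLOR_BGR2GRAY).astype(float)
    for L in(128,150):
        P=[]
        for r in range(192,240):
            for c in range(264,282):
                if g[r,c]>=L>g[r,c+1]: P.append((c+(g[r,c]-L)/(g[r,c]-g[r,c+1]),r));break
        line(f'nose{L}',np.array(P),'top',.041)
        for name,cs,rg in(('up',range(278,312),(180,196,1)),('lo',range(274,288),(250,236,-1))):
            P=[]
            for c in cs:
                for r in range(*rg):
                    if g[r,c]>=L>g[r+rg[2],c]: P.append((c,r+rg[2]*(g[r,c]-L)/(g[r,c]-g[r+rg[2],c])));break
            line(name,np.array(P),'top',.041)
```

```text
nose128 42 pt 0.5137 0.1686 dir 179.14 rms 0.33
up 33 pt 0.5534 0.1273 dir 89.49 rms 0.25
lo 12 pt 0.4486 0.1535 dir 89.43 rms 0.14
nose150 47 pt 0.5029 0.1697 dir 178.74 rms 0.42
up 33 pt 0.5544 0.1261 dir 89.42 rms 0.24
lo 12 pt 0.4479 0.1535 dir 87.69 rms 0.28
nose128 48 pt 0.5072 0.17 dir 179.61 rms 0.5
up 34 pt 0.5602 0.1297 dir 89.03 rms 0.29
lo 14 pt 0.4546 0.15 dir 91.22 rms 0.07
nose150 43 pt 0.5158 0.1708 dir 179.81 rms 0.36
up 34 pt 0.5615 0.1317 dir 88.9 rms 0.27
lo 14 pt 0.4541 0.1502 dir 91.24 rms 0.05
```

>>> drive_tool([
  [255,0.3,0,0.01,0,0,0],
  [255,0.9,0,0.04,0,0,0],
  [255,1.5,0,0.07,0,0,0],
  [255,2.1,0,0.1,0,0,0],
  [255,2.6,0,0.13,0,0,0],
  [255,3.1,0,0.15,0,0,0],
  [255,3.5,0,0.17,0,0,0],
  [255,3.9,0,0.19,0,0,0],
  [255,4.3,0,0.21,0,0,0],
  [255,4.7,0,0.23,0,0,0],
  [255,5.1,0,0.25,0,0,0],
  [255,5.5,0,0.27,0,0,0],
  [255,5.9,0,0.29,0,0,0],
  [255,6.0,0,0.3,0,0,0],
  [255,6.0,0,0.3,0,0,0],
  [255,6.0,0,0.3,0,0,0],
])

```text
t: 7.6
tcp_pos: [0.5072, 0.1111, 0.058]
tool_rot: [0.713, 0.701, 0.018, -0.017]
force: [-0.5, 0.3, -4.2]
finger_gap: 0.083
```

>>> drive_tool([
  [255,0,0,0.05,0,0,0],
  [255,0,0,0.1,0,0,0],
  [255,0,0,0.15,0,0,0],
  [255,0,0,0.2,0,0,0],
  [255,0,0,0.2,0,0,0],
])

```text
t: 8.1
tcp_pos: [0.5071, 0.1112, 0.0559]
tool_rot: [0.713, 0.701, 0.018, -0.018]
force: [-0.0, -0.1, -3.7]
finger_gap: 0.086
```

```bash
python3 -c "
from e import *
inc([.5063,.1112,.056],89.05);snap('scene','scene4.png')
a=cv2.imread('pics/scene4.png')[190:290,200:350];cv2.imwrite('pics/c5.png',cv2.resize(a,(798,532),interpolation=cv2.INTER_CUBIC))"
```

```text
t 8.1 tcp [0.5071 0.1112 0.0559] F [-0.  -0.1 -3.7] M [-0.33 -0.04 -0.01] gap 0.086
cm [-0.   -0.08 -0.01] rot [-0.0002 -0.05   -0.0005]
```

View pics/c5.png

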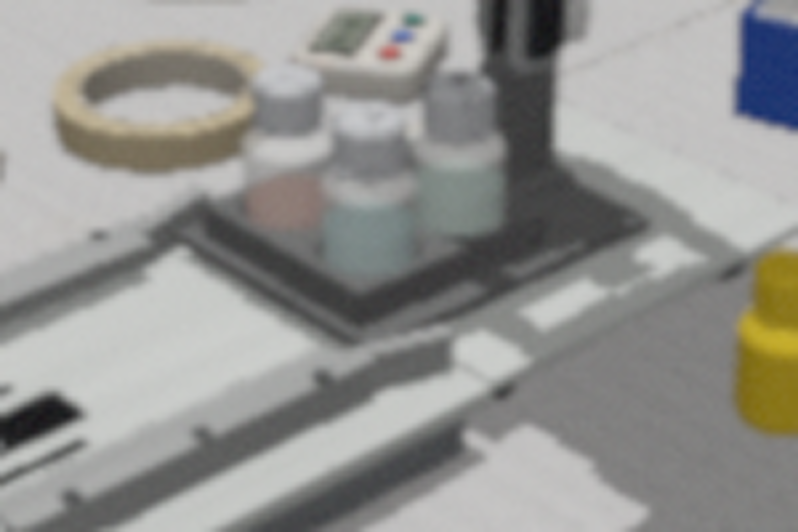

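Picture 8: the nose lies inside the flared mouth, past the sill, with the bottles upright. I lower it gently, watching force and moment.

>>> drive_tool([
  [255,0,0,0.05,0,0,0],
  [255,0,0,0.1,0,0,0],
  [255,0,0,0.15,0,0,0],
  [255,0,0,0.15,0,0,0],
  [255,0,0,0.15,0,0,0],
])

```text
t: 8.65
tcp_pos: [0.5072, 0.1114, 0.0545]
tool_rot: [0.713, 0.701, 0.018, -0.018]
force: [0.2, 0.3, -4.2]
finger_gap: 0.08
```

```bash
python3 -c "
from h import *
inc([.5071,.1112,.056],89.05)"
```

```text
t 8.65 tcp [0.5072 0.1114 0.0545] F [ 0.2  0.3 -4.2] M [-0.33 -0.02  0.02] gap 0.08
cm [-0.01 -0.01 -0.15] rot [-0.     -0.05   -0.0004]
```

>>> drive_tool([
  [255,0,0,0.05,0,0,0],
  [255,0,0,0.1,0,0,0],
  [255,0,0,0.1,0,0,0],
  [255,0,0,0.1,0,0,0],
])

```text
t: 9.05
tcp_pos: [0.5072, 0.1114, 0.0535]
tool_rot: [0.713, 0.701, 0.018, -0.018]
force: [-2.0, 0.5, -3.4]
finger_gap: 0.078
```

```bash
python3 -c "
from h import *
inc([.5071,.1112,.056],89.05)"
```

```text
t 9.05 tcp [0.5072 0.1114 0.0535] F [-2.   0.5 -3.4] M [-0.32 -0.    0.02] gap 0.078
cm [-0.01 -0.01 -0.25] rot [-0.     -0.05   -0.0004]
```

>>> drive_tool([
  [255,0,0,0.05,0,0,0],
  [255,0,0,0.1,0,0,0],
  [255,0,0,0.1,0,0,0],
  [255,0,0,0.1,0,0,0],
])

```text
t: 9.45
tcp_pos: [0.5072, 0.1114, 0.0525]
tool_rot: [0.713, 0.701, 0.018, -0.018]
force: [-0.5, 0.9, -4.6]
finger_gap: 0.082
```

```bash
python3 -c "
from h import *
inc([.5071,.1112,.056],89.05)"
```

```text
t 9.45 tcp [0.5072 0.1114 0.0525] F [-0.5  0.9 -4.6] M [-0.32  0.    0.01] gap 0.082
cm [-0.01 -0.01 -0.35] rot [-0.0001 -0.05   -0.0005]
```

>>> drive_tool([
  [255,0,0,0.05,0,0,0],
  [255,0,0,0.1,0,0,0],
  [255,0,0,0.1,0,0,0],
  [255,0,0,0.1,0,0,0],
])

```text
t: 9.85
tcp_pos: [0.5072, 0.1115, 0.0515]
tool_rot: [0.713, 0.701, 0.018, -0.018]
force: [0.2, -1.0, -3.8]
finger_gap: 0.078
```

```bash
python3 -c "
from h import *
inc([.5071,.1112,.056],89.05);snap('scene','scene5.png')
a=cv2.imread('pics/scene5.png')[200:270,215:335];cv2.imwrite('pics/c6.png',cv2.resize(a,(798,466),interpolation=cv2.INTER_CUBIC))"
```

```text
t 9.85 tcp [0.5072 0.1115 0.0515] F [ 0.2 -1.  -3.8] M [-0.32 -0.01  0.01] gap 0.078
cm [-0.01 -0.01 -0.45] rot [-0.0001 -0.05   -0.0005]
```

View pics/c6.png

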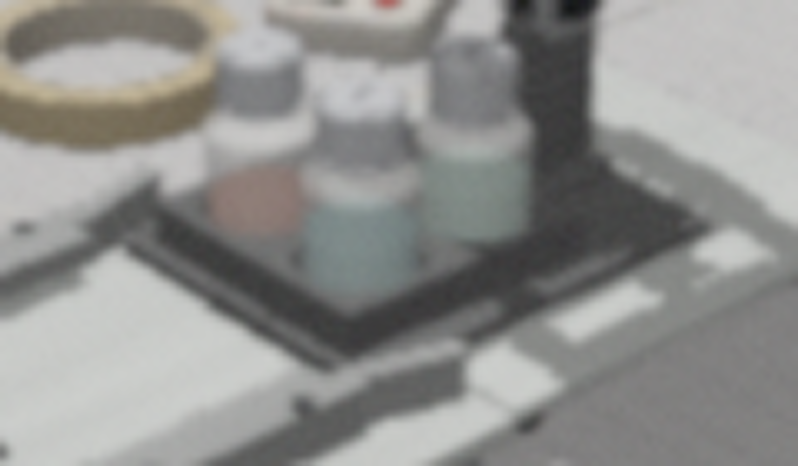

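>>> drive_tool([
  [255,0,0,0.05,0,0,0],
  [255,0,0,0.05,0,0,0],
  [255,0,0,0.05,0,0,0],
])

```text
t: 10.2
tcp_pos: [0.5073, 0.1115, 0.051]
tool_rot: [0.713, 0.701, 0.018, -0.018]
force: [-0.3, 0.7, -3.9]
finger_gap: 0.082
```

```bash
python3 -c "
from h import *
inc([.5071,.1112,.056],89.05)"
```

```text
t 10.2 tcp [0.5073 0.1115 0.051 ] F [-0.3  0.7 -3.9] M [-0.33 -0.   -0.02] gap 0.082
cm [-0.01 -0.02 -0.5 ] rot [ 0.0001 -0.05   -0.0005]
```

Picture 9: the nose plate is just above the deck in the mouth, heel close to the shelf, bottles upright. I continue down in 0.5 mm steps.

>>> drive_tool([
  [255,0,0,0.05,0,0,0],
  [255,0,0,0.05,0,0,0],
  [255,0,0,0.05,0,0,0],
])

```text
t: 10.5
tcp_pos: [0.5073, 0.1115, 0.0506]
tool_rot: [0.713, 0.701, 0.018, -0.018]
force: [0.2, -0.3, -3.5]
finger_gap: 0.081
```

>>> drive_tool([
  [255,0,0,0.05,0,0,0],
  [255,0,0,0.05,0,0,0],
  [255,0,0,0.05,0,0,0],
])

```text
t: 10.8
tcp_pos: [0.5073, 0.1116, 0.0501]
tool_rot: [0.713, 0.701, 0.018, -0.017]
force: [0.3, -0.3, -3.1]
finger_gap: 0.08
```

```bash
python3 -c "
from h import *
inc([.5071,.1112,.056],89.05)"
```

```text
t 10.8 tcp [0.5073 0.1116 0.0501] F [ 0.3 -0.3 -3.1] M [-0.29  0.02 -0.  ] gap 0.08
cm [-0.01 -0.02 -0.59] rot [ 0.0001 -0.05   -0.0005]
```

>>> drive_tool([
  [255,0.3,0,0.015,0,0,0],
  [255,0.6,0,0.03,0,0,0],
  [255,0.9,0,0.045,0,0,0],
  [255,1.2,0,0.06,0,0,0],
  [255,1.5,0,0.075,0,0,0],
  [255,1.5,0,0.075,0,0,0],
])

```text
t: 11.4
tcp_pos: [0.5075, 0.1272, 0.0501]
tool_rot: [0.713, 0.701, 0.018, -0.018]
force: [0.4, 0.8, -2.0]
finger_gap: 0.08
```

```bash
python3 -c "
from h import *
inc([.5071,.1265,.0501],89.05)
for p in [(171,208),(173,208),(199,208)]: print(onz('top',*p,.045).round(4),onz('top',*p,.032).round(4))
for z in (.03,.04): print(z)"
```

```text
t 11.4 tcp [0.5075 0.1272 0.0501] F [ 0.4  0.8 -2. ] M [-0.11 -0.03  0.  ] gap 0.08
cm [-0.08 -0.04 -0.01] rot [ 0.0002 -0.0505 -0.0001]
[0.5143 0.3667 0.045 ] [0.5152 0.3699 0.032 ]
[0.5144 0.3627 0.045 ] [0.5153 0.3659 0.032 ]
[0.5154 0.3113 0.045 ] [0.5163 0.3138 0.032 ]
0.03
0.04
```

>>> drive_tool([
  [255,0.3,0,0.015,0,0,0],
  [255,0.6,0,0.03,0,0,0],
  [255,0.9,0,0.045,0,0,0],
  [255,1.2,0,0.06,0,0,0],
  [255,1.5,0,0.075,0,0,0],
  [255,1.8,0,0.09,0,0,0],
  [255,2.1,0,0.105,0,0,0],
  [255,2.4,0,0.12,0,0,0],
  [255,2.4,0,0.12,0,0,0],
])

```text
t: 12.3
tcp_pos: [0.5083, 0.1509, 0.0504]
tool_rot: [0.713, 0.701, 0.018, -0.017]
force: [0.2, -3.4, 3.4]
finger_gap: 0.08
```

```bash
python3 -c "
from h import *
inc([.5079,.1505,.0501],89.05)"
```

```text
t 12.3 tcp [0.5083 0.1509 0.0504] F [ 0.2 -3.4  3.4] M [-0.69 -0.03  0.02] gap 0.08
cm [-0.04 -0.04  0.02] rot [ 0.001  -0.0501 -0.0001]
```

```bash
python3 -c "
from h import *
snap('scene','scene6.png');inc([.5079,.1505,.0501],89.05)
a=cv2.imread('pics/scene6.png')[195:275,180:320];cv2.imwrite('pics/c7.png',cv2.resize(a,(798,456),interpolation=cv2.INTER_CUBIC))"
```

```text
t 12.35 tcp [0.5083 0.1508 0.0503] F [ 1.4 -4.2  4.4] M [-0.67 -0.05 -0.  ] gap 0.08
cm [-0.03 -0.04  0.02] rot [ 0.001  -0.0502 -0.0002]
```

View pics/c7.png

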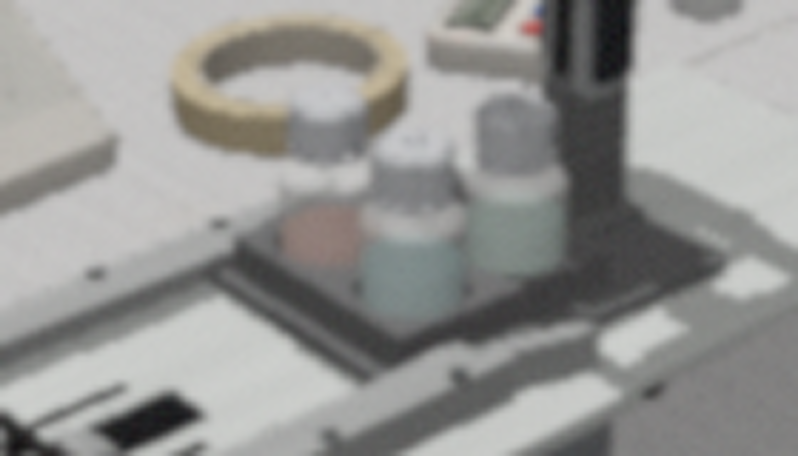

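Picture 10: the nose is under the lips and the bottles stand, but the forces (Fz up, M −0.67) say it is wedged nose-up with the underside on the sill. I ease the heel up and the nose down.

>>> drive_tool([
  [255,0,0,-0.05,0,0,0],
  [255,0,0,-0.1,0,-0.006,0],
  [255,0,0,-0.12,0,-0.012,0],
  [255,0,0,-0.12,0,-0.012,0],
])

```text
t: 12.75
tcp_pos: [0.5079, 0.1511, 0.0511]
tool_rot: [0.713, 0.701, 0.014, -0.013]
force: [0.9, 0.9, -1.0]
finger_gap: 0.077
```

```bash
python3 -c "
from h import *
inc([.5079,.1505,.0501],89.05)"
```

```text
t 12.75 tcp [0.5079 0.1511 0.0511] F [ 0.9  0.9 -1. ] M [-0.07 -0.18 -0.03] gap 0.077
cm [-0.06  0.    0.1 ] rot [ 0.     -0.0383 -0.0004]
```

>>> drive_tool([
  [255,0,0,-0.05,0,0,0],
  [255,0,0,-0.1,0,-0.006,0],
  [255,0,0,-0.12,0,-0.012,0],
  [255,0,0,-0.12,0,-0.012,0],
])

```text
t: 13.15
tcp_pos: [0.5073, 0.1506, 0.0522]
tool_rot: [0.713, 0.701, 0.009, -0.009]
force: [-0.5, 0.6, -1.3]
finger_gap: 0.082
```

```bash
python3 -c "
from h import *
inc([.5079,.1505,.0501],89.05)"
```

```text
t 13.15 tcp [0.5073 0.1506 0.0522] F [-0.5  0.6 -1.3] M [-0.08  0.09 -0.02] gap 0.082
cm [-0.02  0.06  0.21] rot [-0.0012 -0.0256  0.0001]
```

>>> drive_tool([
  [255,0,0,-0.06,0,0,0],
  [255,0,0,-0.1,0,-0.007,0],
  [255,0,0,-0.13,0,-0.014,0],
  [255,0,0,-0.13,0,-0.014,0],
])

```text
t: 13.55
tcp_pos: [0.5077, 0.1505, 0.0537]
tool_rot: [0.713, 0.701, 0.004, -0.004]
force: [0.1, -0.8, -3.4]
finger_gap: 0.078
```

```bash
python3 -c "
from h import *
inc([.5079,.1505,.0501],89.05)"
```

```text
t 13.55 tcp [0.5077 0.1505 0.0537] F [ 0.1 -0.8 -3.4] M [-0.2   0.07 -0.04] gap 0.078
cm [-0.    0.02  0.36] rot [-0.0003 -0.0115  0.0001]
```

>>> drive_tool([
  [255,0.3,0,0.003,0,0,0],
  [255,0.6,0,0.007,0,0,0],
  [255,0.9,0,0.01,0,0,0],
  [255,1.2,0,0.014,0,0,0],
  [255,1.5,0,0.017,0,0,0],
  [255,1.5,0,0.017,0,0,0],
])

```text
t: 14.15
tcp_pos: [0.5081, 0.1661, 0.0537]
tool_rot: [0.713, 0.701, 0.004, -0.004]
force: [0.5, -1.2, -3.9]
finger_gap: 0.083
```

```bash
python3 -c "
from h import *
inc([.5082,.1655,.0537],89.05)"
```

```text
t 14.15 tcp [0.5081 0.1661 0.0537] F [ 0.5 -1.2 -3.9] M [-0.11 -0.01  0.04] gap 0.083
cm [-0.06  0.01 -0.  ] rot [ 0.     -0.0124 -0.0001]
```

>>> drive_tool([
  [255,0.3,0,0.003,0,0,0],
  [255,0.6,0,0.007,0,0,0],
  [255,0.9,0,0.01,0,0,0],
  [255,1.2,0,0.014,0,0,0],
  [255,1.5,0,0.017,0,0,0],
  [255,1.5,0,0.017,0,0,0],
])

```text
t: 14.75
tcp_pos: [0.5084, 0.1811, 0.0537]
tool_rot: [0.713, 0.701, 0.004, -0.004]
force: [0.3, -0.8, -3.8]
finger_gap: 0.081
```

```bash
python3 -c "
from h import *
inc([.5085,.1805,.0537],89.05)"
```

```text
t 14.75 tcp [0.5084 0.1811 0.0537] F [ 0.3 -0.8 -3.8] M [-0.09  0.07 -0.02] gap 0.081
cm [-0.06  0.01  0.  ] rot [ 0.0001 -0.0124 -0.0001]
```

>>> drive_tool([
  [255,0.3,0,0.003,0,0,0],
  [255,0.6,0,0.007,0,0,0],
  [255,0.9,0,0.01,0,0,0],
  [255,1.2,0,0.014,0,0,0],
  [255,1.5,0,0.017,0,0,0],
  [255,1.8,0,0.02,0,0,0],
  [255,2.1,0,0.024,0,0,0],
  [255,2.4,0,0.028,0,0,0],
  [255,2.4,0,0.028,0,0,0],
])

```text
t: 15.65
tcp_pos: [0.5088, 0.205, 0.0537]
tool_rot: [0.713, 0.701, 0.004, -0.004]
force: [-0.1, -0.2, -3.3]
finger_gap: 0.076
```

```bash
python3 -c "
from h import *
inc([.509,.2045,.0537],89.05)"
```

```text
t 15.65 tcp [0.5088 0.205  0.0537] F [-0.1 -0.2 -3.3] M [-0.12 -0.06 -0.01] gap 0.076
cm [-0.05  0.02  0.  ] rot [ 0.0002 -0.0124 -0.0003]
```

>>> drive_tool([
  [255,0.2,0,0.002,0,0,0],
  [255,0.4,0,0.005,0,0,0],
  [255,0.6,0,0.007,0,0,0],
  [255,0.8,0,0.01,0,0,0],
  [255,1.0,0,0.012,0,0,0],
  [255,1.0,0,0.012,0,0,0],
])

```text
t: 16.25
tcp_pos: [0.509, 0.2149, 0.0537]
tool_rot: [0.713, 0.701, 0.004, -0.004]
force: [-0.2, 0.1, -3.8]
finger_gap: 0.079
```

```bash
python3 -c "
from h import *
inc([.509,.2145,.0537],89.05)"
```

```text
t 16.25 tcp [0.509  0.2149 0.0537] F [-0.2  0.1 -3.8] M [-0.13  0.   -0.08] gap 0.079
cm [-0.04  0.    0.  ] rot [ 0.     -0.0124 -0.0004]
```

>>> drive_tool([
  [255,0.2,0,0.002,0,0,0],
  [255,0.4,0,0.005,0,0,0],
  [255,0.6,0,0.007,0,0,0],
  [255,0.8,0,0.01,0,0,0],
  [255,0.8,0,0.01,0,0,0],
])

```text
t: 16.75
tcp_pos: [0.5091, 0.2229, 0.0537]
tool_rot: [0.713, 0.701, 0.004, -0.004]
force: [-0.1, 0.7, -3.8]
finger_gap: 0.08
```

>>> drive_tool([
  [255,0.15,0,0.002,0,0,0],
  [255,0.3,0,0.004,0,0,0],
  [255,0.45,0,0.005,0,0,0],
  [255,0.6,0,0.007,0,0,0],
  [255,0.6,0,0.007,0,0,0],
])

```text
t: 17.25
tcp_pos: [0.5092, 0.2286, 0.0538]
tool_rot: [0.713, 0.701, 0.004, -0.004]
force: [-0.0, -1.3, -3.0]
finger_gap: 0.076
```

```bash
python3 -c "
from h import *
inc([.509,.229,.0537],89.05)"
```

```text
t 17.25 tcp [0.5092 0.2286 0.0538] F [-0.  -1.3 -3. ] M [-0.31 -0.01  0.05] gap 0.076
cm [ 0.04 -0.02  0.01] rot [ 0.     -0.012  -0.0003]
```

>>> drive_tool([
  [255,0.1,0,0.001,0,0,0],
  [255,0.2,0,0.002,0,0,0],
  [255,0.3,0,0.004,0,0,0],
  [255,0.3,0,0.004,0,0,0],
])

```text
t: 17.65
tcp_pos: [0.5093, 0.2316, 0.0538]
tool_rot: [0.713, 0.701, 0.004, -0.004]
force: [-0.9, -0.8, -2.5]
finger_gap: 0.081
```

```bash
python3 -c "
from h import *
inc([.509,.229,.0537],89.05)"
```

```text
t 17.65 tcp [0.5093 0.2316 0.0538] F [-0.9 -0.8 -2.5] M [-0.4  -0.02  0.01] gap 0.081
cm [-0.26 -0.02  0.  ] rot [ 0.     -0.0121 -0.0004]
```

>>> drive_tool([
  [255,0.1,0,0.001,0,0,0],
  [255,0.2,0,0.002,0,0,0],
  [255,0.3,0,0.004,0,0,0],
  [255,0.3,0,0.004,0,0,0],
])

```text
t: 18.05
tcp_pos: [0.5093, 0.2347, 0.0537]
tool_rot: [0.713, 0.701, 0.004, -0.004]
force: [-0.0, -1.6, -2.1]
finger_gap: 0.078
```

```bash
python3 -c "
from h import *
inc([.509,.229,.0537],89.05)"
```

```text
t 18.05 tcp [0.5093 0.2347 0.0537] F [-0.  -1.6 -2.1] M [-0.4  -0.02  0.03] gap 0.078
cm [-0.57 -0.02 -0.  ] rot [ 0.0001 -0.0122 -0.0003]
```

>>> drive_tool([
  [255,0.05,0,0,0,-0.005,0],
  [255,0.1,0,0,0,-0.01,0],
  [255,0.2,0,0,0,-0.01,0],
  [255,0.3,0,0,0,-0.01,0],
  [255,0.3,0,0,0,-0.01,0],
])

```text
t: 18.55
tcp_pos: [0.5095, 0.238, 0.0538]
tool_rot: [0.713, 0.701, 0.001, -0.001]
force: [-0.0, -0.4, -2.1]
finger_gap: 0.078
```

```bash
python3 -c "
from h import *
inc([.509,.229,.0537],89.05)"
```

```text
t 18.55 tcp [0.5095 0.238  0.0538] F [-0.  -0.4 -2.1] M [-0.11  0.01 -0.03] gap 0.078
cm [-0.9  -0.03  0.01] rot [ 0.0003 -0.0027 -0.0005]
```

>>> drive_tool([
  [255,0.1,0,0,0,0,0],
  [255,0.2,0,0,0,0,0],
  [255,0.2,0,0,0,0,0],
])

```text
t: 18.85
tcp_pos: [0.5094, 0.2397, 0.0538]
tool_rot: [0.713, 0.701, 0.001, -0.001]
force: [-0.2, -1.0, -2.7]
finger_gap: 0.079
```

```bash
python3 -c "
from h import *
inc([.509,.229,.0537],89.05)"
```

```text
t 18.85 tcp [0.5094 0.2397 0.0538] F [-0.2 -1.  -2.7] M [-0.14  0.01  0.02] gap 0.079
cm [-1.07 -0.02  0.  ] rot [ 0.     -0.0022 -0.0004]
```

Level now. I advance in 2 mm steps, watching Fy.

>>> drive_tool([
  [255,0.1,0,0,0,0,0],
  [255,0.2,0,0,0,0,0],
  [255,0.2,0,0,0,0,0],
])

```text
t: 19.15
tcp_pos: [0.5095, 0.2416, 0.0538]
tool_rot: [0.713, 0.701, 0.001, -0.001]
force: [0.4, -0.6, -2.7]
finger_gap: 0.075
```

>>> drive_tool([
  [255,0.1,0,0,0,0,0],
  [255,0.2,0,0,0,0,0],
  [255,0.2,0,0,0,0,0],
])

```text
t: 19.45
tcp_pos: [0.5095, 0.2436, 0.0538]
tool_rot: [0.713, 0.701, 0.001, -0.001]
force: [-0.5, -0.8, -2.3]
finger_gap: 0.082
```

>>> drive_tool([
  [255,0.1,0,0,0,0,0],
  [255,0.2,0,0,0,0,0],
  [255,0.2,0,0,0,0,0],
])

```text
t: 19.75
tcp_pos: [0.5096, 0.2457, 0.0538]
tool_rot: [0.713, 0.701, 0.001, -0.001]
force: [-1.3, -0.6, -1.6]
finger_gap: 0.08
```

>>> drive_tool([
  [255,0.1,0,0,0,0,0],
  [255,0.2,0,0,0,0,0],
  [255,0.2,0,0,0,0,0],
])

```text
t: 20.05
tcp_pos: [0.5096, 0.2477, 0.0538]
tool_rot: [0.713, 0.701, 0.001, -0.001]
force: [-0.8, -0.3, -2.3]
finger_gap: 0.075
```

>>> drive_tool([
  [255,0.1,0,0,0,0,0],
  [255,0.2,0,0,0,0,0],
  [255,0.2,0,0,0,0,0],
])

```text
t: 20.35
tcp_pos: [0.5095, 0.2492, 0.0539]
tool_rot: [0.713, 0.701, 0.0, -0.001]
force: [1.2, -2.7, -1.5]
finger_gap: 0.078
```

>>> drive_tool([
  [255,0.1,0,0,0,0,0],
  [255,0.2,0,0,0,0,0],
  [255,0.2,0,0,0,0,0],
])

```text
t: 20.65
tcp_pos: [0.5095, 0.2506, 0.054]
tool_rot: [0.713, 0.701, 0.0, -0.0]
force: [0.1, -5.7, 0.1]
finger_gap: 0.078
```

>>> drive_tool([
  [255,0.1,0,0,0,0,0],
  [255,0.2,0,0,0,0,0],
  [255,0.2,0,0,0,0,0],
])

```text
t: 20.95
tcp_pos: [0.5096, 0.2521, 0.054]
tool_rot: [0.713, 0.701, -0.0, -0.0]
force: [0.0, -6.5, 0.4]
finger_gap: 0.078
```

>>> drive_tool([
  [255,0.1,0,0,0,0,0],
  [255,0.15,0,0,0,0,0],
  [255,0.15,0,0,0,0,0],
])

```text
t: 21.25
tcp_pos: [0.5096, 0.2533, 0.054]
tool_rot: [0.713, 0.701, -0.0, 0.0]
force: [-0.1, -6.8, 0.6]
finger_gap: 0.084
```

```bash
python3 -c "
from h import *
inc([.509,.229,.0537],89.05)"
```

```text
t 21.25 tcp [0.5096 0.2533 0.054 ] F [-0.1 -6.8  0.6] M [-1.37  0.01  0.01] gap 0.084
cm [-2.44 -0.02  0.04] rot [-0.0005  0.0007  0.0005]
```

>>> drive_tool([
  [255,0.1,0,0,0,0,0],
  [255,0.12,0,0,0,0,0],
  [255,0.12,0,0,0,0,0],
])

```text
t: 21.55
tcp_pos: [0.5096, 0.2542, 0.0541]
tool_rot: [0.713, 0.701, -0.001, 0.0]
force: [0.4, -8.6, 1.7]
finger_gap: 0.08
```

>>> drive_tool([
  [255,-0.1,0,0,0,0,0],
  [255,-0.2,0,0,0,0,0],
  [255,-0.2,0,0,0,0,0],
])

```text
t: 21.85
tcp_pos: [0.5096, 0.2534, 0.0539]
tool_rot: [0.713, 0.701, 0.0, -0.0]
force: [-1.1, -5.9, -0.0]
finger_gap: 0.081
```

>>> drive_tool([
  [255,-0.1,0,0,0,0,0],
  [255,-0.15,0,0,0,0,0],
  [255,-0.15,0,0,0,0,0],
])

```text
t: 22.15
tcp_pos: [0.5096, 0.2531, 0.0537]
tool_rot: [0.713, 0.701, 0.001, -0.001]
force: [1.1, -1.8, -2.1]
finger_gap: 0.083
```

>>> drive_tool([
  [255,-0.1,0,0,0,0,0],
  [255,-0.1,0,0,0,0,0],
  [255,-0.1,0,0,0,0,0],
])

```text
t: 22.45
tcp_pos: [0.5097, 0.2529, 0.0536]
tool_rot: [0.713, 0.701, 0.002, -0.001]
force: [0.1, 4.6, -4.6]
finger_gap: 0.075
```

```bash
python3 -c "
from h import *
inc([.509,.2531,.0537],89.05)"
```

```text
t 22.45 tcp [0.5097 0.2529 0.0536] F [ 0.1  4.6 -4.6] M [ 0.73  0.05 -0.04] gap 0.075
cm [ 0.02 -0.07 -0.01] rot [ 0.0005 -0.0039 -0.001 ]
```

The catch is engaged: at a nearly fixed position the pull flips to +4.6 N. I take the tension off and open.

>>> drive_tool([
  [255,0.1,0,0.02,0,0,0],
  [255,0.13,0,0.04,0,0,0],
  [255,0.13,0,0.04,0,0,0],
  [200,0.13,0,0.04,0,0,0],
  [180,0.13,0,0.04,0,0,0],
  [140,0.13,0,0.04,0,0,0],
  [80,0.13,0,0.04,0,0,0],
  [0,0.13,0,0.04,0,0,0],
  [0,0.13,0,0.04,0,0,0],
  [0,0.13,0,0.04,0,0,0],
  [0,0.13,0,0.04,0,0,0],
  [0,0.13,0,0.04,0,0,0],
], force=20)

```text
t: 23.65
tcp_pos: [0.5096, 0.2529, 0.0534]
tool_rot: [0.713, 0.701, 0.001, -0.001]
force: [0.0, 0.2, 0.5]
finger_gap: 0.997
```

>>> drive_tool([
  [0,0,0,-0.5,0,0,0],
  [0,0,0,-1.5,0,0,0],
  [0,0,0,-3,0,0,0],
  [0,0,0,-5,0,0,0],
  [0,0,0,-8,0,0,0],
  [0,0,0,-11,0,0,0],
  [0,-4,0,-14,0,0,0],
  [0,-9,0,-16,0,0,0],
  [0,-14,0,-16,0,0,0],
  [0,-19,0,-16,0,0,0],
  [0,-24,0,-16,0,0,0],
  [0,-28,0,-16,0,0,0],
  [0,-28,0,-16,0,0,0],
  [0,-28,0,-16,0,0,0],
])

```text
t: 25.05
tcp_pos: [0.5049, -0.0282, 0.2136]
tool_rot: [0.714, 0.7, 0.001, -0.001]
force: [0.7, 0.3, -0.4]
finger_gap: 1.002
```

Run:
```python
from e import *
inc([.509,.2531,.0537],89.05);snap('scene','scene9.png');snap('top','top9.png')
a=cv2.imread('pics/scene9.png')[170:320,100:330]; b=cv2.imread('pics/top9.png')[150:265,130:300]
cv2.imwrite('pics/c9.png',np.hstack([cv2.resize(a,(420,300)),cv2.resize(b,(380,300))]))
```

```text
t 25.05 tcp [ 0.5049 -0.0282  0.2136] F [ 0.7  0.3 -0.4] M [ 0.    0.02 -0.02] gap 1.002
cm [28.1  -0.16 16.05] rot [ 0.0008 -0.0023 -0.0033]
```

View pics/c9.png

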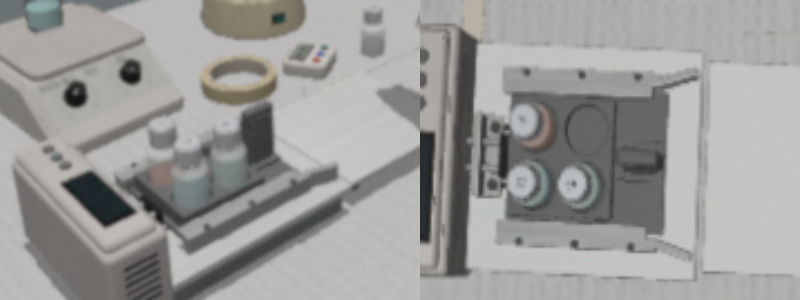

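Picture 11: the carrier is between the rails against the pad, heel past the sill, three bottles upright, timer and spare bottle in place and the gripper clear. One numeric check of the heel, then I hand in.

Run:
```python
from e import *
g=gray('top9.png')
line('heel',edge(g,'v',(239,190),(237.5,235),1,5),'top',.036)
line('sill',edge(g,'v',(256,177),(253.5,250),-1),'top',.03)
d=cv2.absdiff(cv2.imread('pics/top0.png'),cv2.imread('pics/top9.png')).max(2)
print('bystander px diff',d[112:155,325:405].mean().round(1))
print(manip.sign_off())
```

```text
heel 37 pt 0.5122 0.2327 dir 179.1 rms 0.5
sill 34 pt 0.5076 0.2063 dir 178.94 rms 0.33
bystander px diff 25.2
the job is handed in; nothing more can be done
None
```

I slid the carrier in between the rails, and by feel the catch is holding it against the stop. I let go, moved the gripper clear and handed the job in; no verdict is reported.

**Approach:** I gripped the carrier's fin, lifted it about 10 mm, and found the nose had sagged about 0.05 rad. I corrected that with the wrist, centred the carrier and led the nose over the sill.

**Wedge:** once, under the lips, it wedged slightly nose-up on the sill edge. My estimate of the contact forces was up to about 18 N, below the 25 N limit. I eased the heel up and levelled it before sliding on with light forces.

**At the stop:** I felt the pad at a tool position of y ≈ 0.2485 and pressed about 5–6 mm, with 8.6 N at most.

**Last checks:**
- **Catch:** pulling back moved the carrier by about 1 mm, then it held against a 4.6 N pull. At the held position, about 4.4 mm past first touch, the stop should still be pressed in about 4 mm. I could not read either joint directly.
- **Position:** the heel edge is 26 mm past the sill, and the heel and sill lines agree to 0.2°.
- **Bottles and surroundings:** the last picture shows the three bottles upright and the timer and spare bottle apparently in place.
- **Not conclusive:** a before/after image difference on the timer and spare bottle read 25 grey levels. Overall picture brightness had changed by a similar or larger amount, so I relied on sight there.
- **Time:** about 25 s of the 48 s was used.

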